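# Clamp the shoe in the jig

## Task

Clamp the shoe in the jig: push the upright steel pin along the long leg of its L-shaped slot up to the corner, so that the jaw closes on the heel, then push it sideways to the closed end of the short leg, so that the clamp is latched. Only push it from outside with closed fingers, never take it between them, then draw the hand clear; leave everything else on the bench and board where it is.

Things in the scene. Friction and masses are not known exactly. Their poses are not given: they have to be found in the camera images.
- jig: Shoe clamping jig fixed to the bench: a wooden board 570 x 250 x 15 mm, with an aluminium gate plate with an L-shaped slot at one end and a dark brown shoe on its wooden last at the other. Origin on the bench under the start of the slot; x along the slot's long leg towards the shoe, y to the left of that, z up. The board spans x -60 to 510, y -130 to 120 mm.
- jaw (a joint): Travel of the pin, and of the rubber-faced jaw it drives, along the long leg, m: 0 at the start of the slot, 0.080 at the corner (the end wall stops it at 0.082), where the jaw bears on the heel. Drag about 3 N plus damping; stays where it is left.
- pin (a joint): Travel of the pin sideways (towards the jig's -y) along the short leg, m: 0 in the middle of the long leg (play of 2 mm either way), about 0.042 at the closed end of the short leg. The walls of the slot let it grow only at the corner. Drag about 2 N; stays where it is left.
- pin_top (a point): Centre of the top of the upright round steel pin, 12 mm in diameter, standing 40 mm out of the gate plate (top 95 mm above the bench). The pin cannot be lifted out or tilted.
- slot_start (a point): Pin centre at the start of the long leg (jaw = 0), on the top of the gate plate, 55 mm above the bench. The plate spans jig x -35 to 115, y -75 to 35 mm; only the pin stands out of it by more than 2 mm. The slot is 16 mm wide.
- slot_corner (a point): Pin centre at the corner of the L, on the plate's top: 80 mm from the start along jig x. The jaw's pad (top 95 mm above the bench, then 50 mm wide) moves ahead of the pin, 130 to 145 mm from it; the shoe's heel stands at jig x = 225 mm, the last's top 165 mm above the bench.
- slot_end (a point): Pin centre at the closed end of the short leg, on the plate's top: 42 mm from the corner towards the jig's -y.
- polish_tin: Bystander: low steel polish tin, 56 mm across, 22 high, on the board of the jig. Origin at its underside.
- heel_blocks: Bystander: two stacked heel lifts, 60 x 55 x 22 mm, on the board of the jig. Origin at its underside.
- tack_cup: Bystander: small aluminium cup, 48 mm across, 26 high, on the board of the jig. Origin at its underside.
- buff_brush: Bystander: small brush, 110 x 32 x 26 mm, on the board of the jig. Origin at its underside.
- hammer: Bystander: hammer lying on the bench. Origin at its underside, on the line of its handle.
- awl: Bystander: awl lying on the bench, 150 mm long. Origin at its underside, on the line of its handle.
- glue_jar: Bystander: jar with a black cap, 72 mm across, 90 high. Origin at its underside.
- mate_shoe: Bystander: the other shoe of the pair, 250 x 88 x 95 mm, lying loose on the bench. Origin at its underside.

How it is judged:
By the outcome, as a careful person would: the job done as asked, in the order asked, and still so for the second after the job is handed in, with the robot touching nothing.
It also fails if it takes over 32 s, if anything falls off the work surface, if the arm or the gripper's body presses on something with over 40 N, if the wrist force passes 120 N, or if a joint passes its speed limit or range.

## Robot

A 7-joint arm with a two-finger parallel gripper is mounted at the origin on the work surface. World frame = base frame: x ahead of the robot, y to its left, z up, the work surface at z = 0. Lengths are in m, angles in rad, forces in N, time in s.
With the tool pointing down it reaches from about 0.4 to 0.9 m from the base axis. Payload 5.5 kg.
Tool frame: the origin (TCP) lies between the finger pads; the fingertips stand ahead of it and the grasp point (between the pads) is the TCP (r.tip_reach is the z of the fingertips in the tool frame, in m); z points along the fingers, y is the direction in which the jaws open and shut (so a half turn about z gives the same grasp; the last joint's range is limited). The gripper opens to 85 mm and grips with 20 to 120 N. Pads are 22 mm wide; open, the fingers measure 114 mm over their backs; the gripper's body (76 mm by 85 mm) begins 54 mm behind the grasp point. The pads swing forward as they close: fully open they stand 13 mm farther back than shut.
Start: joints at [-0.907, 0.501, -0.427, 1.55, 0.221, 1.138, -0.21], TCP at [0.254, 0.599, 0.25] pointing down, gripper open.
Joint ranges: [-2.88, 2.88], [-0.31, 2.03], [-1.54, 1.56], [0.2, 2.42], [-1.41, 4.55], [0.19, 2.02], [-2.57, 2.57]. Speed limits (rad/s): [2.57, 2.57, 3.14, 3.14, 3.14, 3.14, 3.14].

## Interface

Orientations are given as a rotation vector (axis times angle).
In Python, from rig import telemetry, vision, r, models gives the robot as it stands.
- The arm moves only by the tool jog_arm, never from a script. Its argument "rows" is a list that holds one entry, the list of rows, each a list of 4 numbers: the shift along the tool's x, y, z in mm, then the turn about the tool's z in degrees. In form: [[[dx, dy, dz, roll], ...]]. A call has exactly 8 rows; each row shifts and turns the commanded pose from where the row before left it, along the tool's axes as they then stand; what a row does not reach is not made up. A row lasts 1/10 s, in which the tool goes at most 50 mm and 8.59 degrees, less where a joint would pass 70% of its speed; a pose out of reach is approached as far as the arm can. A call is refused whole if a number of a shift passes 50 or a number of a turn 8.59, either way. A call with a gripper value outside its range is refused whole. "fingers" is the closure, from 0 (fully open) to 1 (shut), set as the call begins (left out, the last holds). The fingers move at their own pace and stop on an object; "grip_force" is the grip in N (left out, the last holds). Time passes only in rows, so rows that do not move let the fingers close, or fill a call up. It gives the time, the measured TCP pose, the force and the opening at its end, in the units of the state.
- telemetry.sense(): the state, without advancing time (a new reading comes with each control period).
- vision.snapshot(name): name is "scene" or "top" or "wrist"; returns a dict with "img" (480x640x3 uint8, blue, green, red), "range_z" (480x640 float32, m along the optical axis (not along the pixel's ray), 0 where there is no reading), "intrinsics" (3x3 intrinsics, pixels), "k1" (the pictures are not rectified: a ray, as slopes to the right and down, at radius r is drawn at 1 + k1 r^2 times it, then the intrinsics apply), "R" (3x3) and "t" (3): a world point X has camera coordinates R X + t. Camera axes: x right, y down, z forward; pixel columns grow to the right and rows downward; lengths in m; the calibration is good to about 2 mm. A picture is of the moment at which its call begins.
- r.hand_in(): hands the job in, once; it reports no verdict.
Trained networks look in the newest picture that a camera, given by its name, has taken for a name from the list of things; names that differ only in an ending like _2 or _b are one class to them, and where a whole thing is asked for, a point or a joint stands for the part that bears it (a point fixed in the world has none). Each returns a list of dicts, best first, with "conf" (0 to 1); they miss things now and then, are a little off and sometimes report something else, mostly with a low value. They report only what shows in the picture. A call takes as long as a camera call.
- models.outline_of(camera, thing): "region" (480x640 bool, what is visible of it) and "pixel" ([column, row] in pixels, amid what is visible of it).
The state is a dict: "clock": time; "qpos": joint angles; "joint_vel": joint speeds; "tau": joint torques, N m; "tcp_pos": TCP position; "eef_rot": TCP orientation; "force": force on the tool from outside, world axes, zero at the start; "wrist_torque": the same for the moment, N m; "width": finger opening in m.
Only numpy, scipy, OpenCV 4.12 (cv2) and the standard library are available. Lean on these libraries where they do the work, as an engineer would, in place of code of your own. Each camera call takes 0.05 s, during which the arm holds its last target.

## Working session

There is one attempt and no reset: what is moved stays moved. The work goes in short steps, Python scripts to look and compute and a tool call to move; the robot and the scene stay as the last step left them, time stands still between calls to the robot, and variables do not carry over. Pictures are saved under pics/ and viewed, and the job is handed in when it is done.

Besides the shell and the picture viewer there is one more tool, called after "Call:" as name(argument=value, ...), one argument or row to a line, values as JSON. jog_arm: Moves the arm, as the interface text tells. Its arguments: {"type":"object","properties":{"rows":{"type":"array","items":{"type":"array","items":{"type":"array","items":{"type":"number"}}}},"fingers":{"type":"number"},"grip_force":{"type":"number"}},"required":["rows"]}

```bash
mkdir -p pics; ls; cat > h.py <<'E'
import numpy as np,cv2
from rig import telemetry,vision,r,models
def snap(n):
    return vision.snapshot(n)
def world(s,px,z=None):
    K=s["intrinsics"];px=np.array(px,float)
    d=np.array([(px[0]-K[0,2])/K[0,0],(px[1]-K[1,2])/K[1,1]])
    u=d.copy()
    for _ in range(20): u=d/(1+s["k1"]*(u@u))
    ray=np.array([u[0],u[1],1.]);R=s["R"];t=s["t"]
    if z is None:
        c,w=int(round(px[0])),int(round(px[1]));p=s["range_z"][w-1:w+2,c-1:c+2];p=p[p>0]
        return R.T@(ray*np.median(p)-t)
    o=-R.T@t;dd=R.T@ray
    return o+dd*(z-o[2])/dd[2]
def proj(s,X):
    c=s["R"]@np.array(X)+s["t"];u=c[:2]/c[2];u=u*(1+s["k1"]*(u@u));K=s["intrinsics"]
    return K[0,0]*u[0]+K[0,2],K[1,1]*u[1]+K[1,2]
E
python3 - <<'E'
from h import *
print(telemetry.sense(),r.tip_reach)
for n in ["scene","top"]:
    s=snap(n);cv2.imwrite(f"pics/{n}0.png",s["img"])
    print(n,-s["R"].T@s["t"])
    for th in ["pin_top","jig","polish_tin","heel_blocks","tack_cup","buff_brush","glue_jar","mate_shoe","hammer","awl"]:
        for o in models.outline_of(n,th)[:2]:
            px=o["pixel"];print(th,round(o["conf"],2),px,world(s,px).round(3),o["region"].sum())
E
```

```text
pics
{'clock': 0.0, 'qpos': array([-0.90681413,  0.50186202, -0.42680027,  1.55145632,  0.22081932,
        1.13828477, -0.21030334]), 'joint_vel': array([ 8.55289557e-05,  8.52292428e-04,  3.14970759e-04,  3.16965566e-03,
       -3.33507983e-04,  4.98240901e-04,  4.91377430e-05]), 'tau': array([-1.11527709e-04, -5.69532681e+01, -5.81623212e+00, -2.80933911e+01,
        1.06154534e-02,  1.19211382e-02, -2.11629822e-05]), 'tcp_pos': array([0.25337512, 0.59787066, 0.24924859]), 'eef_rot': array([-6.25147287e-01, -3.07830898e+00,  2.97867247e-03]), 'force': array([0.33230254, 0.06520473, 0.23567174]), 'wrist_torque': array([-0.01101988, -0.00201595,  0.00491174]), 'width': 0.08553145065064696} 0.019
scene [1.15305984 0.56693347 1.11940362]
pin_top 0.54 [280.8, 198.2] [ 0.55  -0.145  0.071] 42
jig 0.59 [354.2, 244.0] [0.524 0.124 0.059] 12047
jig 0.25 [316.6, 216.2] [ 0.542 -0.005  0.093] 324
polish_tin 0.72 [340.7, 211.7] [0.447 0.007 0.04 ] 272
heel_blocks 0.66 [315.8, 249.4] [0.6   0.046 0.037] 392
heel_blocks 0.59 [355.0, 242.6] [0.521 0.124 0.063] 12298
tack_cup 0.72 [292.8, 186.6] 
[... 506 characters left out ...]
 [306.8, 273.3] [0.497 0.074 0.125] 19178
polish_tin 0.78 [339.7, 301.6] [ 0.433 -0.007  0.037] 371
heel_blocks 0.7 [319.3, 238.2] [0.598 0.044 0.038] 482
heel_blocks 0.21 [409.9, 285.8] [ 0.473 -0.189  0.022] 263
tack_cup 0.82 [409.1, 283.3] [ 0.479 -0.186  0.027] 257
buff_brush 0.88 [386.5, 215.2] [ 0.656 -0.132  0.041] 481
buff_brush 0.36 [316.6, 236.6] [0.602 0.051 0.038] 516
glue_jar 0.62 [524.2, 287.4] [ 0.459 -0.462  0.091] 845
mate_shoe 0.89 [115.8, 299.9] [0.44  0.558 0.074] 3066
hammer 0.62 [411.1, 197.4] [ 0.707 -0.201  0.023] 1057
hammer 0.58 [351.9, 266.6] [ 0.523 -0.039  0.036] 367
awl 0.58 [314.4, 181.2] [0.755 0.055 0.023] 315
awl 0.25 [305.2, 274.7] [0.49  0.077 0.152] 18945
```

```bash
python3 - <<'E'
import cv2
a=cv2.imread("pics/scene0.png");b=cv2.imread("pics/top0.png")
cv2.imwrite("pics/s1.png",cv2.resize(a[120:300,200:440],(800,600),interpolation=cv2.INTER_CUBIC))
cv2.imwrite("pics/t1.png",cv2.resize(b[180:360,220:460],(800,600),interpolation=cv2.INTER_CUBIC))
E
```

```text
(no output)
```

View pics/s1.png

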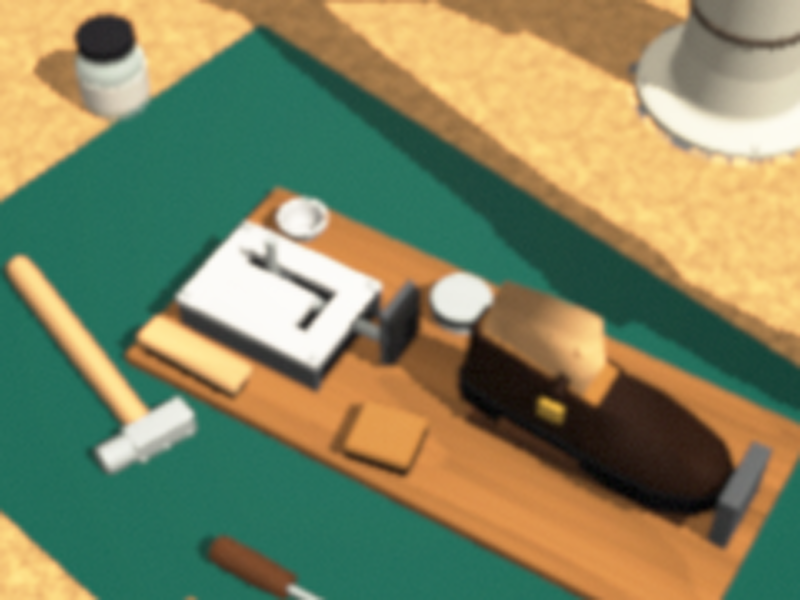

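View pics/t1.png

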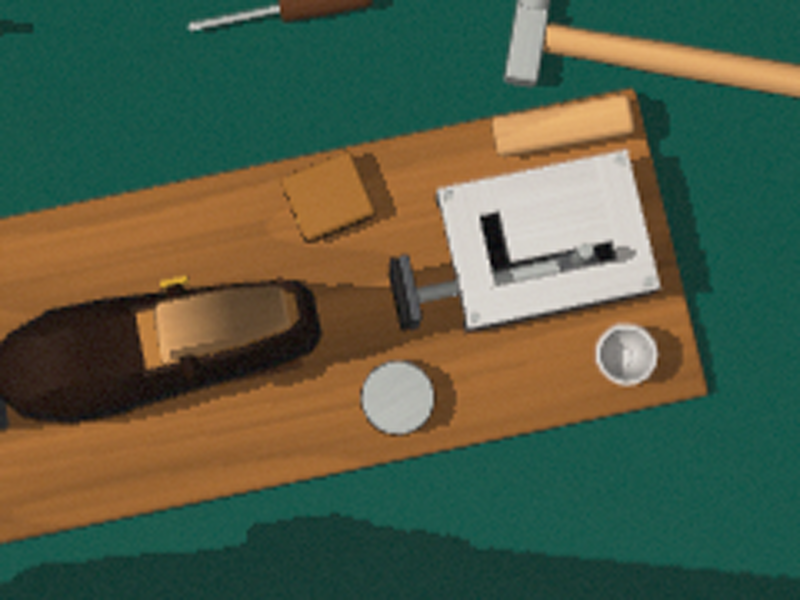

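View pics/top0.png

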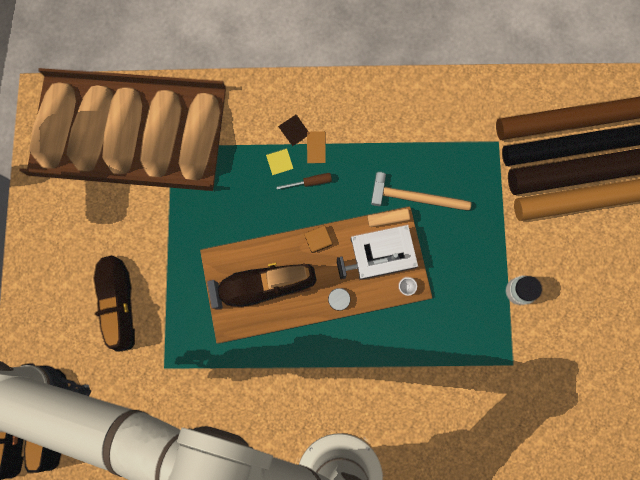

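View pics/scene0.png

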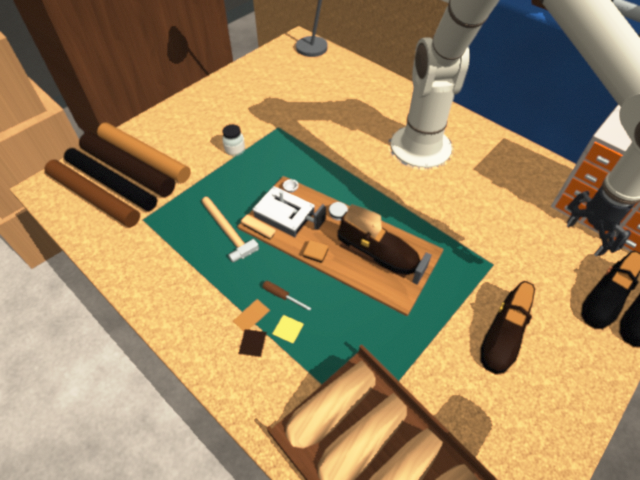

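```bash
cat >> h.py <<'E'
def fit(J,W):
    J=np.array(J,float);W=np.array(W);a=J.mean(0);b=W.mean(0)
    H=(J-a).T@(W-b);th=np.arctan2(H[0,1]-H[1,0],H[0,0]+H[1,1])
    c,s=np.cos(th),np.sin(th);R=np.array([[c,-s],[s,c]]);t=b-R@a
    return th,t,(W-(J@R.T+t))
E
python3 - <<'E'
from h import *
s=snap("top");img=s["img"]
cr=[(628,152),(660,290),(470,328),(438,190)]
P=[(220+(x+.5)/3.3333-.5,180+(y+.5)/3.3333-.5) for x,y in cr]
# refine with segmentation
hsv=cv2.cvtColor(img,cv2.COLOR_BGR2HSV)
m=((hsv[...,1]<40)&(hsv[...,2]>150)).astype(np.uint8)
m[:, :340]=0;m[:220]=0;m[285:]=0;m[:,425:]=0
m=cv2.morphologyEx(m,cv2.MORPH_CLOSE,np.ones((11,11)));
c=max(cv2.findContours(m,0,cv2.CHAIN_APPROX_NONE)[0],key=cv2.contourArea)
print(P,cv2.boxPoints(cv2.minAreaRect(c)))
J=[(-.035,-.075),(-.035,.035),(.115,.035),(.115,-.075)]
W=[world(s,p,.055)[:2] for p in P]
th,t,e=fit(J,W);print(np.degrees(th),t,e)
s2=snap("scene")
cr2=[(183,298),(248,225),(381,285),(315,366)]
P2=[(200+(x+.5)/3.3333-.5,120+(y+.5)/3.3333-.5) for x,y in cr2]
W2=[world(s2,p,.055)[:2] for p in P2]
th2,t2,e2=fit(J,W2);print(np.degrees(th2),t2,e2)
th,t=(th+th2)/2,(t+t2)/2
c_,s_=np.cos(th),np.sin(th);R=np.array([[c_,-s_],[s_,c_]])
for n,q in (("t",s),("s",s2)):
    I=cv2.resize(q["img"],None,fx=4,fy=4,interpolation=cv2.INTER_CUBIC)
    def d(x,y,z,col):
        w=R@[x,y]+t;u=proj(q,[*w,z]);cv2.circle(I,(int(4*u[0]+1.5),int(4*u[1]+1.5)),3,col,-1);return u
    for j in J:d(*j,.055,(0,0,255))
    d(0,0,.055,(255,0,0));u=d(0,0,.095,(0,255,0));d(.08,0,.055,(255,0,0));d(.08,-.042,.055,(255,0,0));
    for j in [(-.06,-.13),(-.06,.12),(.51,-.13),(.51,.12)]: d(*j,.015,(255,0,255))
    x,y=int(4*u[0]),int(4*u[1]);cv2.imwrite(f"pics/{n}2.png",I[y-250:y+250,x-350:x+350])
E
```

```text
[(408.0518855188552, 225.25045750457505), (417.6519815198152, 266.6508715087151), (360.6514115141151, 278.0509855098551), (351.05131551315515, 236.65057150571505)] [[350.8575  236.47777]
 [408.82443 224.4846 ]
 [420.92703 282.9806 ]
 [362.9601  294.97375]]
100.86101305137795 [ 0.54603779 -0.16541851] [[-5.95624294e-04  2.82898299e-04]
 [-9.53526812e-05  5.99632002e-04]
 [ 8.96305118e-04 -1.15730047e-03]
 [-2.05328142e-04  2.74770172e-04]]
101.23034959560155 [ 0.54867834 -0.16567225] [[-0.00322224  0.0020205 ]
 [ 0.00213131  0.00211848]
 [ 0.0007874  -0.00190593]
 [ 0.00030353 -0.00223305]]
```

```bash
python3 -c "
import cv2,numpy as np
a=[cv2.imread(f'pics/{n}2.png') for n in 'ts'];print([x.shape for x in a])"
```

```text
[(500, 700, 3), (500, 700, 3)]
```

View pics/t2.png

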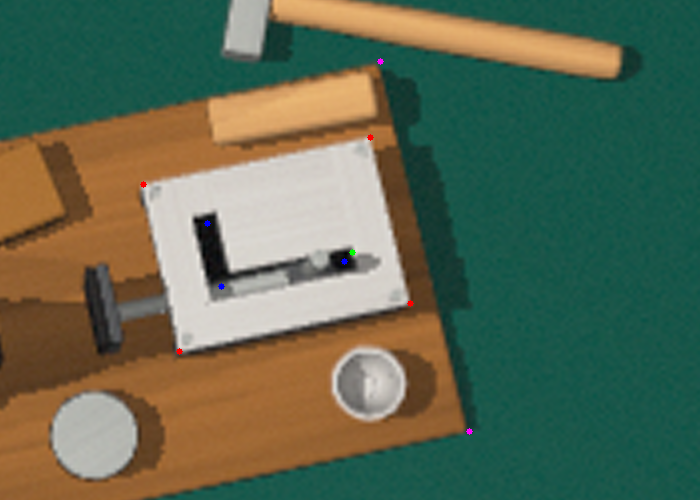

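View pics/s2.png

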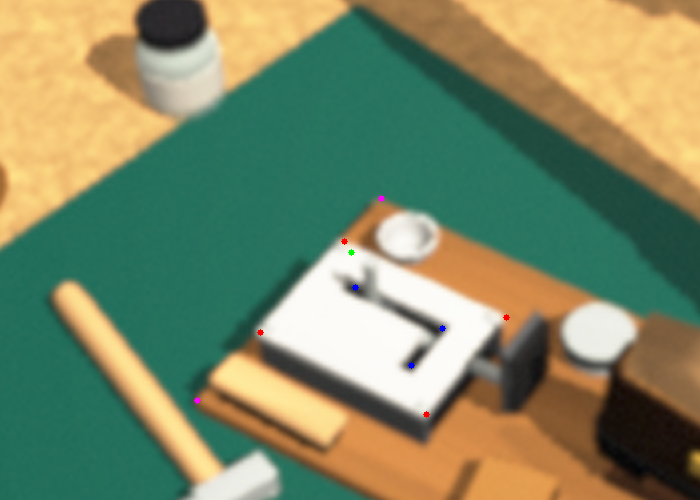

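```bash
python3 - <<'E'
from h import *
th=np.radians(101.0);t=np.array([.5468,-.1655]);c,s_=np.cos(th),np.sin(th);R=np.array([[c,-s_],[s_,c]])
for n in ("top","scene"):
    s=snap(n);print(n)
    u=proj(s,[*(R@[.01,0]+t),.08])
    for y in range(int(u[1])-14,int(u[1])+15):
        for x in range(int(u[0])-20,int(u[0])+20):
            if s["range_z"][y,x]>0:
                w=world(s,(x,y))
                K=s["intrinsics"]
                if w[2]>.068: print(x,y,(R.T@(w[:2]-t)*1e3).round(1),(w[2]*1e3).round(1))
    I=cv2.resize(s["img"][int(u[1])-25:int(u[1])+25,int(u[0])-35:int(u[0])+35],None,fx=10,fy=10,interpolation=cv2.INTER_CUBIC)
    print(int(u[0])-35,int(u[1])-25)
    cv2.imwrite(f"pics/z_{n}.png",I)
E
```

```text
top
395 253 [20.1 -5.3] 94.4
396 253 [17.4 -5.1] 92.6
394 254 [23.2 -3.3] 95.5
395 254 [20.9 -2.7] 96.1
396 254 [18.1 -2.4] 93.9
397 254 [15.4 -2.2] 92.1
393 255 [25.7 -1.8] 91.7
394 255 [23.6 -1. ] 94.2
395 255 [21.5 -0.2] 96.9
396 255 [19.1  0.3] 96.8
397 255 [15.9  0.3] 91.9
393 256 [26.1  0.6] 90.7
394 256 [23.8  1.2] 91.8
395 256 [22.   2.2] 96.4
396 256 [19.6  2.7] 96.4
397 256 [16.4  2.7] 91.4
393 257 [25.   1.6] 78.7
394 257 [24.1  3.4] 90.0
395 257 [21.7  4. ] 90.1
396 257 [19.2  4.4] 89.9
394 258 [22.8  4.3] 76.2
395 258 [20.3  4.8] 76.1
363 230
scene
281 190 [15.3  2.1] 96.5
282 190 [17.7  4. ] 96.1
280 191 [14.1 -1.5] 94.7
281 191 [18.5 -2.3] 98.0
282 191 [21.1 -0.7] 98.0
283 191 [21.1  4. ] 93.6
280 192 [17.2 -5.9] 96.2
281 192 [20.5 -5.3] 97.5
282 192 [22.3 -2.8] 96.2
283 192 [22.4  2. ] 91.8
280 193 [17.1 -6.2] 92.0
281 193 [20.5 -5.8] 93.5
282 193 [21.7 -2.4] 91.0
283 193 [21.9  2.1] 86.9
280 194 [16.6 -6.1] 87.1
281 194 [19.7 -5.2] 88.0
282 194 [21.4 -2.5] 86.4
283 194 [22.5  1. ] 83.8
280 195 [15.8 -5.6] 81.6
281 195 [20.1 -6.1] 84.6
282 195 [22.6 -4.4] 84.5
283 195 [23.6 -1. ] 81.8
280 196 [16.6 -7. ] 78.9
281 196 [19.6 -6. ] 79.8
282 196 [22.3 -4.6] 80.0
280 197 [15.4 -6.1] 72.8
281 197 [19.1 -5.9] 74.8
282 197 [21.6 -4.1] 74.5
283 197 [23. -1.] 72.4
280 198 [15.5 -6.7] 68.8
281 198 [19.5 -6.8] 71.3
282 198 [22.2 -5.4] 71.6
244 168
```

View pics/z_top.png

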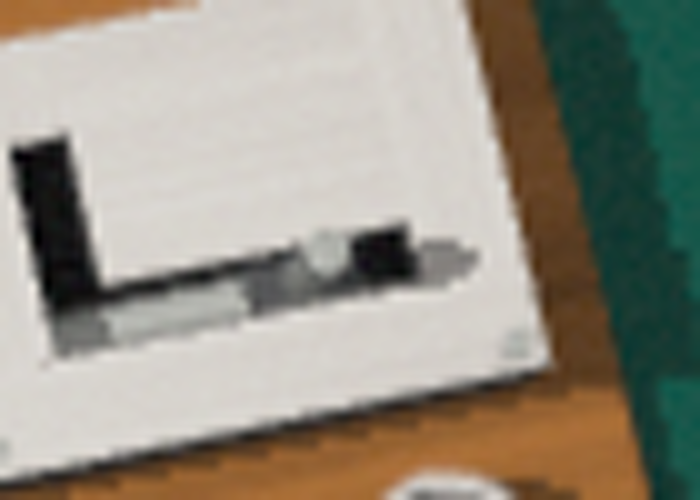

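View pics/z_scene.png

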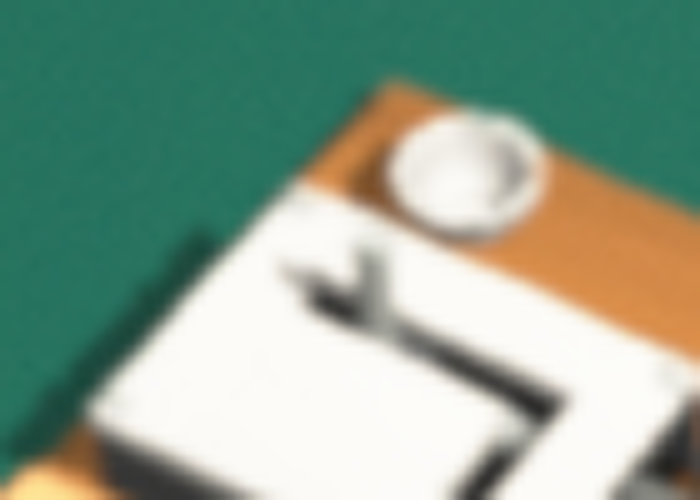

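Call:
jog_arm(
  rows=[
    [[0, 0, 0, -8.5], [0, 0, 0, -8.5], [0, 0, 0, -8.5], [0, 0, 0, -8.5], [-5, -25, 0, 0], [-7, -40, 0, 0], [-7, -40, 0, 0], [-7, -40, 0, 0]],
  ],
  fingers=1,
  grip_force=60,
)

```text
clock: 2.1
tcp_pos: [0.3072, 0.4598, 0.2502]
eef_rot: [-0.303, 3.127, 0.0]
force: [1.0, -0.3, -0.5]
width: -0.0
```

```bash
cat >> h.py <<'E'
from scipy.spatial.transform import Rotation as Ro
TH=np.radians(101.0);T0=np.array([.5468,-.1655])
RJ=np.array([[np.cos(TH),-np.sin(TH)],[np.sin(TH),np.cos(TH)]])
def state():
    q=telemetry.sense();M=Ro.from_rotvec(q["eef_rot"]).as_matrix()
    print("t",round(q["clock"],2),"jig mm",(RJ.T@(q["tcp_pos"][:2]-T0)*1e3).round(1),"z",round(q["tcp_pos"][2]*1e3,1),
     "ytool deg",np.degrees(np.arctan2(M[1,1],M[0,1])).round(2),"Fjig",(RJ.T@q["force"][:2]).round(2),round(q["force"][2],2),"w",round(q["width"],4),"ztool",M[:,2].round(3))
    return q
E
python3 -c "
from h import *;state()"
```

```text
t 2.1 jig mm [659.5 115.9] z 250.2 ytool deg 101.05 Fjig [-0.48 -0.96] -0.46 w -0.0 ztool [ 0.  0. -1.]
```

Call:
jog_arm(
  rows=[
    [[-7, -42, 0, 0], [-7, -42, 0, 0], [-7, -42, 0, 0], [-7, -42, 0, 0], [-7, -42, 0, 0], [-7, -42, 0, 0], [-7, -42, 0, 0], [-7, -42, 0, 0]],
  ],
)

```text
clock: 2.9
tcp_pos: [0.4267, 0.1405, 0.2508]
eef_rot: [-0.302, 3.126, 0.0]
force: [1.4, -0.1, -0.3]
width: -0.0004
```

Call:
jog_arm(
  rows=[
    [[-7, -42, 0, 0], [-7, -42, 0, 0], [-7, -42, 0, 0], [-7, -42, 0, 0], [-7, -42, 0, 0], [-7, -42, 0, 0], [-7, -30, 0, 0], [0, 0, 0, 0]],
  ],
)

```text
clock: 3.7
tcp_pos: [0.5291, -0.131, 0.2503]
eef_rot: [-0.291, 3.127, -0.004]
force: [-0.9, 0.1, -0.9]
width: 0.0002
```

```bash
python3 -c "
from h import *;state()
for n in ['wrist','top']:
    s=snap(n);cv2.imwrite(f'pics/{n}_3.png',s['img'])
    if n=='wrist':
        for x in (0,20,80):print(x,proj(s,[*(RJ@[x/1e3,0]+T0),.095]),proj(s,[*(RJ@[x/1e3,0]+T0),.055]))
        for y in (-75,35):
            for x in (-35,115):print(x,y,proj(s,[*(RJ@[x/1e3,y/1e3]+T0),.055]))
"
```

```text
t 3.7 jig mm [37.3 10.8] z 250.3 ytool deg 100.63 Fjig [0.24 0.86] -0.95 w 0.0002 ztool [ 0.001 -0.002 -1.   ]
0 (np.float64(277.95375764566194), np.float64(236.59517377164198)) (np.float64(283.30791093402996), np.float64(224.5659043954821))
20 (np.float64(302.8209150386769), np.float64(236.47842849903353)) (np.float64(305.274850920995), np.float64(224.46076027246687))
80 (np.float64(377.51080718425254), np.float64(236.12757696668274)) (np.float64(371.24554007869625), np.float64(224.1384789322578))
-35 -75 (np.float64(249.8541802942369), np.float64(300.05001690812804))
115 -75 (np.float64(405.1771918922215), np.float64(299.4545417340259))
-35 35 (np.float64(242.2897416845181), np.float64(186.29778530939092))
115 35 (np.float64(412.2309778603447), np.float64(185.38231696522192))
```

View pics/wrist_3.png

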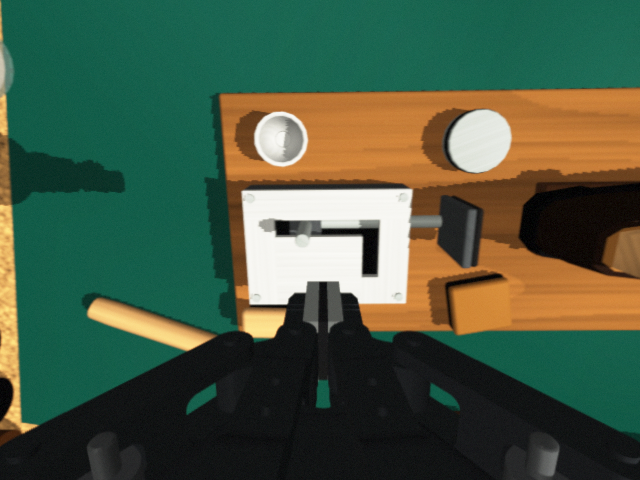

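Call:
jog_arm(
  rows=[
    [[-5, -20, 0, 0], [-5, -20, 0, 0], [-3, -15, 0, 0], [0, 0, 30, 0], [0, 0, 30, 0], [0, 0, 20, 0], [0, 0, 0, 0], [0, 0, 0, 0]],
  ],
)

```text
clock: 4.6
tcp_pos: [0.5516, -0.1759, 0.1706]
eef_rot: [0.304, -3.127, -0.001]
force: [0.6, 0.6, 0.3]
width: 0.0
```

```bash
python3 -c "
from h import *;state()
for n in ['wrist','top']:
    s=snap(n);cv2.imwrite(f'pics/{n}_4.png',s['img'])
    if n=='wrist':
        for x in (0,20,80):print(x,proj(s,[*(RJ@[x/1e3,0]+T0),.095]),proj(s,[*(RJ@[x/1e3,0]+T0),.055]))
        for y in (-75,35):
            for x in (-35,115):print(x,y,proj(s,[*(RJ@[x/1e3,y/1e3]+T0),.055]))
"
```

```text
t 4.6 jig mm [-11.2  -2.7] z 170.6 ytool deg 101.1 Fjig [ 0.52 -0.68] 0.29 w 0.0 ztool [-0.     0.001 -1.   ]
0 (np.float64(343.12275902392867), np.float64(251.5892684847823)) (np.float64(339.96558825244085), np.float64(233.4125990967385))
20 (np.float64(377.4922064324714), np.float64(251.67892010752033)) (np.float64(369.02885343710074), np.float64(233.48594197269438))
80 (np.float64(480.8734947388114), np.float64(251.96775771913985)) (np.float64(456.38056334160206), np.float64(233.70332051114826))
-35 -75 (np.float64(291.36524987812584), np.float64(330.4970081084606))
115 -75 (np.float64(493.31623462365576), np.float64(331.21124066090215))
-35 35 (np.float64(287.8998833349409), np.float64(182.25563167511905))
115 35 (np.float64(515.1625336555738), np.float64(182.68066927357552))
```

View pics/wrist_4.png

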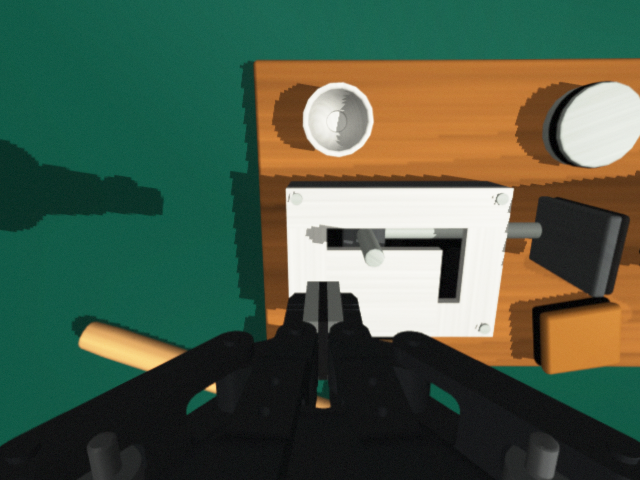

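Call:
jog_arm(
  rows=[
    [[0, -3, 20, 0], [0, 0, 25, 0], [0, 0, 20, 0], [0, 0, 12, 0], [0, 0, 7, 0], [0, 0, 0, 0], [0, 0, 0, 0], [0, 0, 0, 0]],
  ],
)

```text
clock: 5.5
tcp_pos: [0.5529, -0.18, 0.0874]
eef_rot: [-0.302, 3.125, -0.001]
force: [-0.3, 0.3, -0.1]
width: 0.0
```

```bash
python3 -c "
from h import *;state()
for n in ['wrist','scene']:
    s=snap(n);cv2.imwrite(f'pics/{n}_5.png',s['img'] if n=='wrist' else cv2.resize(s['img'][140:260,220:380],(800,600),interpolation=cv2.INTER_CUBIC))
"
```

```text
t 5.5 jig mm [-15.4  -3.3] z 87.4 ytool deg 101.04 Fjig [0.36 0.24] -0.06 w 0.0 ztool [ 0.002 -0.001 -1.   ]
```

View pics/wrist_5.png

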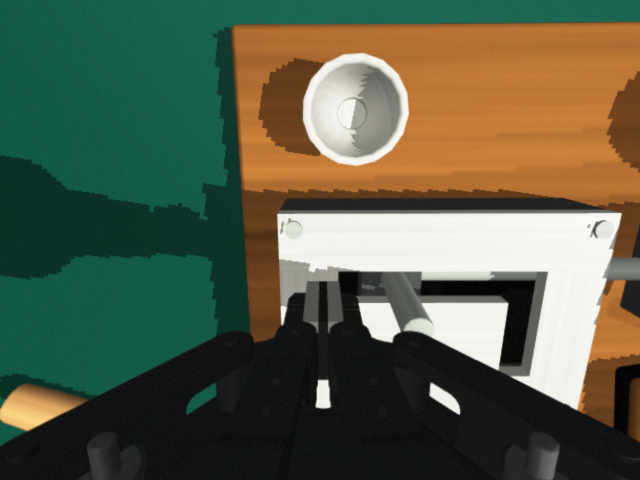

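View pics/scene_5.png

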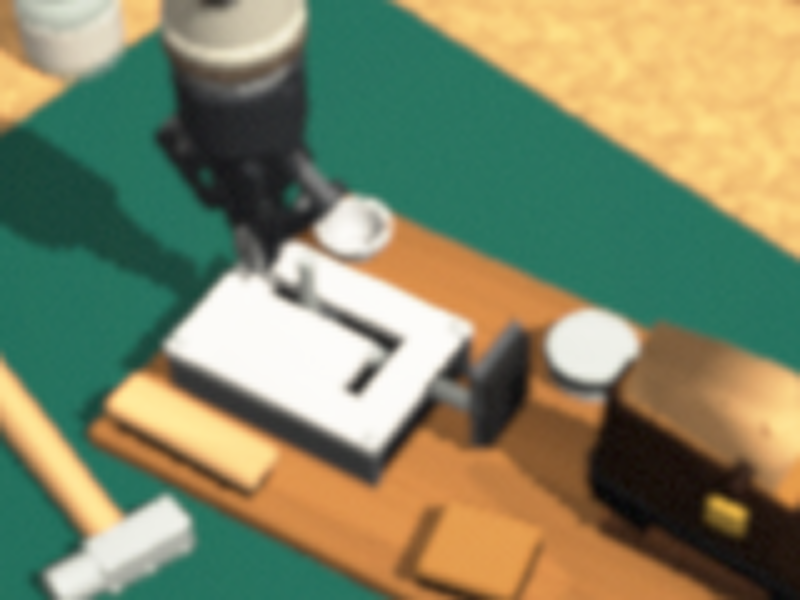

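Call:
jog_arm(
  rows=[
    [[0, 6, 0, 0], [0, 6, 0, 0], [0, 6, 0, 0], [0, 6, 0, 0], [0, 6, 0, 0], [0, 6, 0, 0], [0, 6, 0, 0], [0, 0, 0, 0]],
  ],
)

```text
clock: 6.4
tcp_pos: [0.5438, -0.1369, 0.0863]
eef_rot: [0.304, -3.126, -0.002]
force: [-0.2, -0.2, -0.7]
width: -0.0001
```

```bash
python3 -c "
from h import *;state()
for n in ['wrist','scene']:
    s=snap(n);cv2.imwrite(f'pics/{n}_6.png',s['img'] if n=='wrist' else cv2.resize(s['img'][140:260,220:380],(800,600),interpolation=cv2.INTER_CUBIC))
"
```

```text
t 6.4 jig mm [28.6 -2.6] z 86.3 ytool deg 101.12 Fjig [-0.16  0.24] -0.67 w -0.0001 ztool [-0.     0.001 -1.   ]
```

View pics/wrist_6.png

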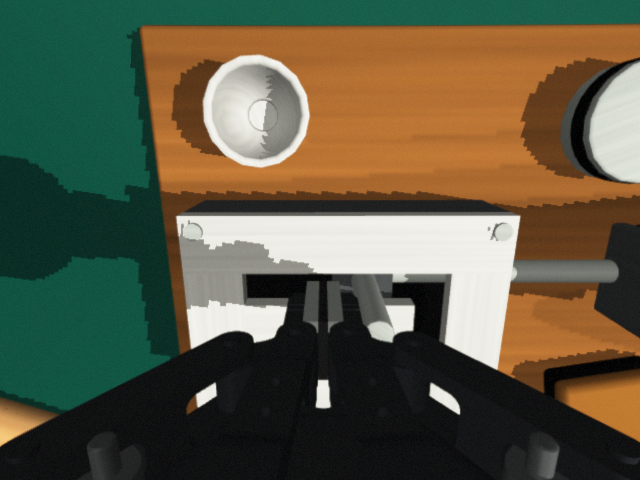

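View pics/scene_6.png

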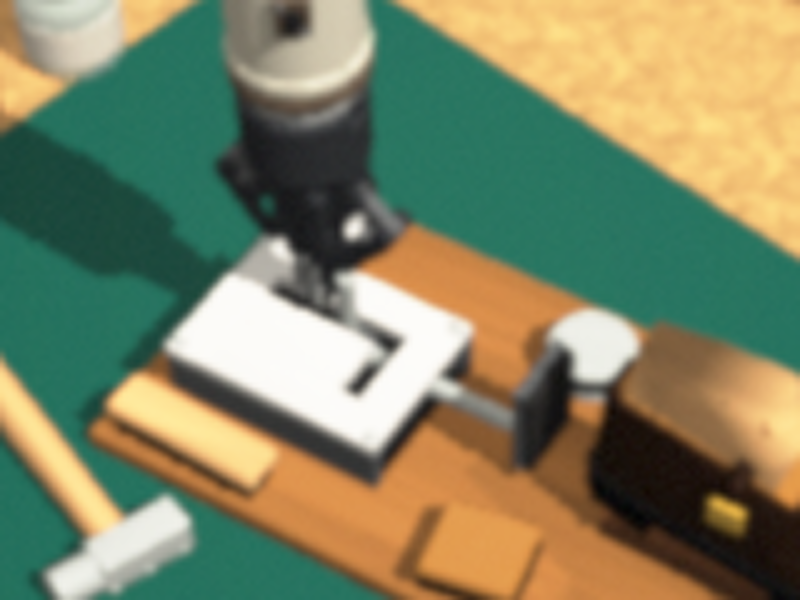

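```bash
python3 -c "
from h import *;q=state();T=q['tcp_pos']
s=snap('wrist')
for x in (38,42,46,50):print(x,proj(s,[*(RJ@[x/1e3,-.003]+T0),.095]),proj(s,[*(RJ@[x/1e3,-.003]+T0),.058]))
print(proj(s,[*(RJ@[.08,-.003]+T0),.055]))
t=snap('top');u=proj(t,[*(RJ@[.04,0]+T0),.09]);a=int(u[0]),int(u[1])
cv2.imwrite('pics/top_6.png',cv2.resize(t['img'][a[1]-40:a[1]+40,a[0]-60:a[0]+50],None,fx=7,fy=7,interpolation=cv2.INTER_CUBIC))
cv2.imwrite('pics/w6z.png',cv2.resize(s['img'][240:380,240:460],None,fx=3.6,fy=3.6,interpolation=cv2.INTER_CUBIC))
"
```

```text
t 6.5 jig mm [28.3 -2.4] z 86.1 ytool deg 101.1 Fjig [ 0.36 -0.85] -0.32 w 0.0003 ztool [-0.001  0.001 -1.   ]
38 (np.float64(351.7267409576489), np.float64(333.6530138444893)) (np.float64(345.4369644398878), np.float64(290.8039931848964))
42 (np.float64(362.8377602225679), np.float64(333.68120975425404)) (np.float64(354.1620326326113), np.float64(290.8244586279391))
46 (np.float64(373.95061163411), np.float64(333.711586016676)) (np.float64(362.88787038198143), np.float64(290.8456762321072))
50 (np.float64(385.0660431583724), np.float64(333.74414355118455)) (np.float64(371.61484074563793), np.float64(290.86764661069526))
(np.float64(435.174765270738), np.float64(288.36789213416864))
```

View pics/w6z.png

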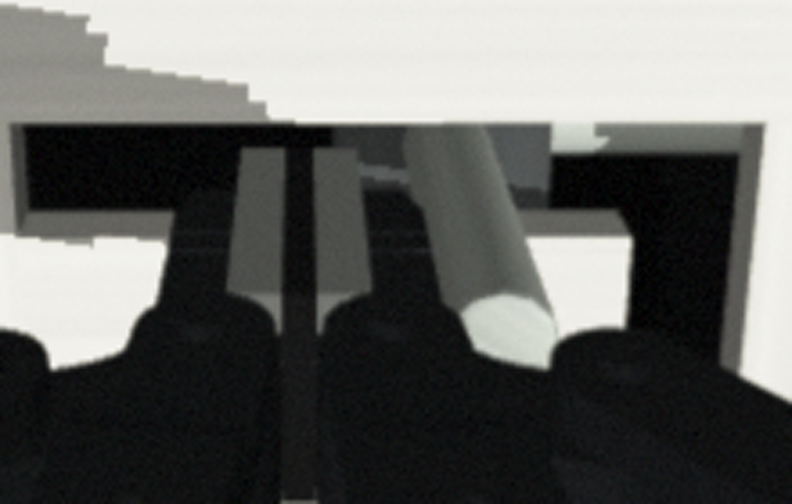

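View pics/top_6.png

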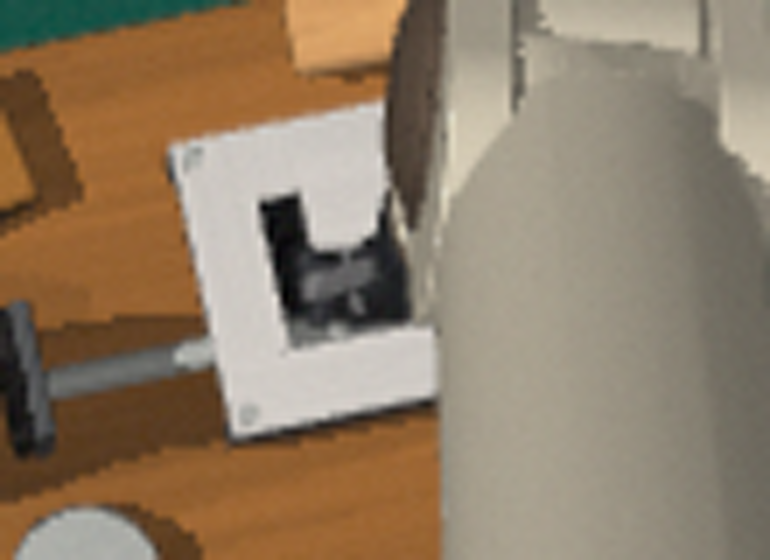

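Call:
jog_arm(
  rows=[
    [[0, 5, 0, 0], [0, 5, 0, 0], [0, 5, 0, 0], [0, 5, 0, 0], [0, 5, 0, 0], [0, 4, 0, 0], [0, 0, 0, 0], [0, 0, 0, 0]],
  ],
)

```text
clock: 7.4
tcp_pos: [0.5385, -0.1089, 0.0863]
eef_rot: [0.304, -3.127, -0.002]
force: [-0.1, 0.0, -0.9]
width: -0.0001
```

```bash
python3 -c "
from h import *;q=state()
s=snap('wrist')
for x in (76,80):print(x,proj(s,[*(RJ@[x/1e3,-.003]+T0),.095]),proj(s,[*(RJ@[x/1e3,-.003]+T0),.058]))
cv2.imwrite('pics/w7z.png',cv2.resize(s['img'][240:380,240:460],None,fx=3.6,fy=3.6,interpolation=cv2.INTER_CUBIC))
"
```

```text
t 7.4 jig mm [57.1 -2.6] z 86.3 ytool deg 101.09 Fjig [0.05 0.05] -0.93 w -0.0001 ztool [-0.     0.001 -1.   ]
76 (np.float64(377.17832563293166), np.float64(333.0535545039231)) (np.float64(365.4545873440307), np.float64(290.339807101328))
80 (np.float64(388.2813701794184), np.float64(333.08659521652265)) (np.float64(374.1740203289767), np.float64(290.36162979538926))
```

View pics/w7z.png

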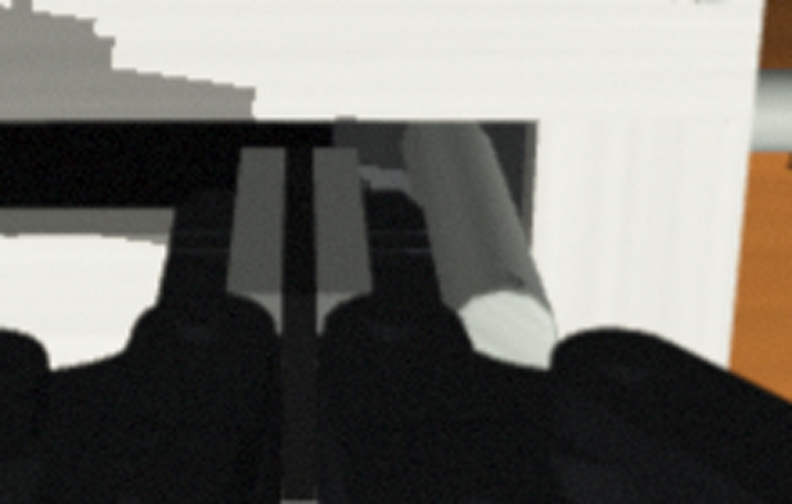

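Call:
jog_arm(
  rows=[
    [[0, 1, 0, 0], [0, 1, 0, 0], [0, 1, 0, 0], [0, 1, 0, 0], [0, 0, 0, 0], [0, 0, 0, 0], [0, 0, 0, 0], [0, 0, 0, 0]],
  ],
)

```text
clock: 8.25
tcp_pos: [0.5379, -0.1062, 0.0864]
eef_rot: [-0.302, 3.127, -0.0]
force: [0.8, -2.6, -0.3]
width: 0.0001
```

```bash
python3 -c "
from h import *;q=state()
s=snap('wrist')
cv2.imwrite('pics/w8z.png',cv2.resize(s['img'][240:380,240:460],None,fx=3.6,fy=3.6,interpolation=cv2.INTER_CUBIC))
"
```

```text
t 8.25 jig mm [59.9 -2.6] z 86.4 ytool deg 101.04 Fjig [-2.69 -0.26] -0.32 w 0.0001 ztool [ 0. -0. -1.]
```

View pics/w8z.png

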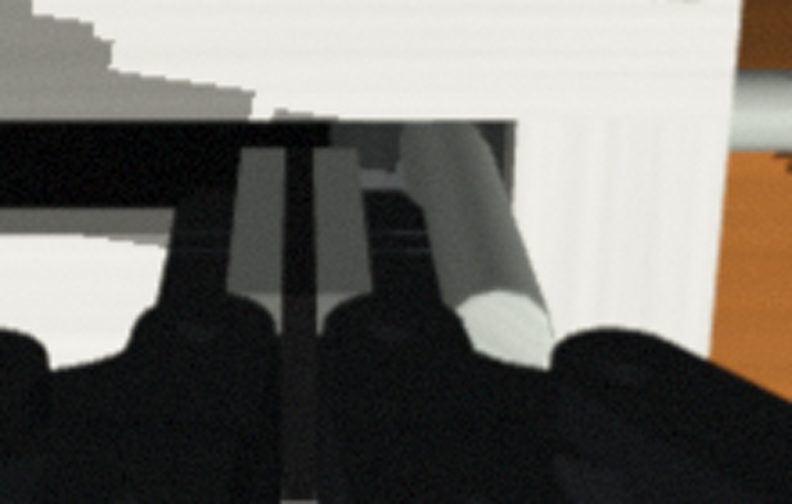

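Call:
jog_arm(
  rows=[
    [[0, 1, 0, 0], [0, 1, 0, 0], [0, 0, 0, 0], [0, 0, 0, 0], [0, 0, 0, 0], [0, 0, 0, 0], [0, 0, 0, 0], [0, 0, 0, 0]],
  ],
)

```text
clock: 9.1
tcp_pos: [0.5375, -0.1041, 0.0864]
eef_rot: [-0.302, 3.127, 0.0]
force: [1.5, -3.1, 0.1]
width: 0.0001
```

```bash
python3 -c "
from h import *;q=state()
s=snap('wrist')
cv2.imwrite('pics/w9z.png',cv2.resize(s['img'][240:380,240:460],None,fx=3.6,fy=3.6,interpolation=cv2.INTER_CUBIC))
"
```

```text
t 9.1 jig mm [62.  -2.6] z 86.4 ytool deg 101.04 Fjig [-3.34 -0.91] 0.14 w 0.0001 ztool [ 0.  0. -1.]
```

View pics/w9z.png

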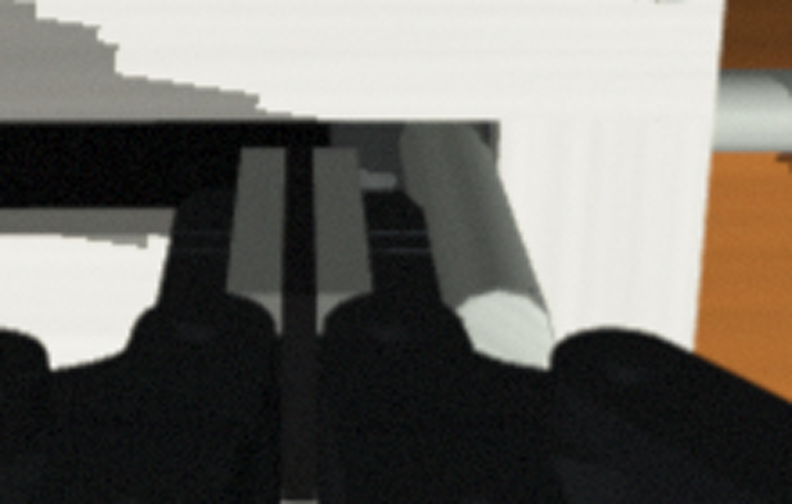

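Call:
jog_arm(
  rows=[
    [[0, 1, 0, 0], [0, 0.5, 0, 0], [0, 0, 0, 0], [0, 0, 0, 0], [0, 0, 0, 0], [0, 0, 0, 0], [0, 0, 0, 0], [0, 0, 0, 0]],
  ],
)

```text
clock: 9.95
tcp_pos: [0.5374, -0.104, 0.0864]
eef_rot: [-0.301, 3.126, -0.002]
force: [3.1, -4.6, -0.3]
width: 0.0001
```

Call:
jog_arm(
  rows=[
    [[0, -9, 0, 0], [0, -9, 0, 0], [14, 0, 0, 0], [15, 0, 0, 0], [0, 0, 0, 0], [0, 15, 0, 0], [0, 14, 0, 0], [0, 0, 0, 0]],
  ],
)

```text
clock: 10.75
tcp_pos: [0.5066, -0.0933, 0.0862]
eef_rot: [0.31, -3.126, -0.003]
force: [0.1, 1.4, 0.8]
width: 0.0001
```

```bash
python3 -c "
from h import *;q=state()
s=snap('wrist')
cv2.imwrite('pics/w10.png',s['img'])
s=snap('scene');cv2.imwrite('pics/s10.png',cv2.resize(s['img'][140:260,220:380],(800,600),interpolation=cv2.INTER_CUBIC))
"
```

```text
t 10.75 jig mm [78.5 25.7] z 86.2 ytool deg 101.33 Fjig [ 1.32 -0.38] 0.8 w 0.0001 ztool [-0.     0.002 -1.   ]
```

View pics/w10.png

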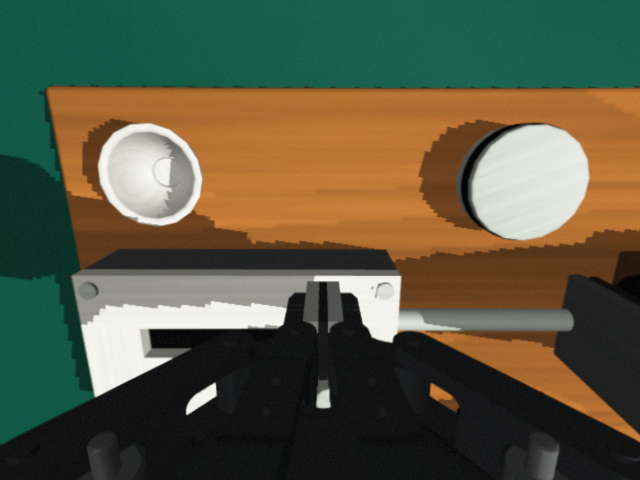

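View pics/s10.png

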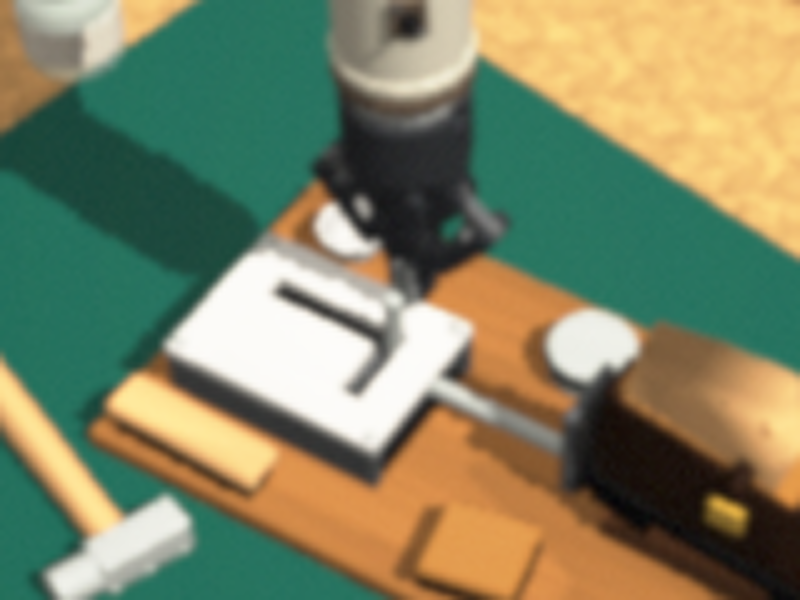

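Call:
jog_arm(
  rows=[
    [[0, -3, 0, 0], [-6, 0, 0, 0], [-6, 0, 0, 0], [-6, 0, 0, 0], [-6, 0, 0, 0], [-6, 0, 0, 0], [0, 0, 0, 0], [0, 0, 0, 0]],
  ],
)

```text
clock: 11.65
tcp_pos: [0.5372, -0.0949, 0.0863]
eef_rot: [-0.302, 3.126, -0.001]
force: [-0.7, -2.1, -0.9]
width: -0.0002
```

```bash
python3 -c "
from h import *;q=state()
s=snap('scene');cv2.imwrite('pics/s11.png',cv2.resize(s['img'][170:230,255:335],(800,600),interpolation=cv2.INTER_CUBIC))
"
```

```text
t 11.65 jig mm [71.1 -4.1] z 86.3 ytool deg 101.03 Fjig [-1.95  1.06] -0.94 w -0.0002 ztool [ 0.001 -0.    -1.   ]
```

View pics/s11.png

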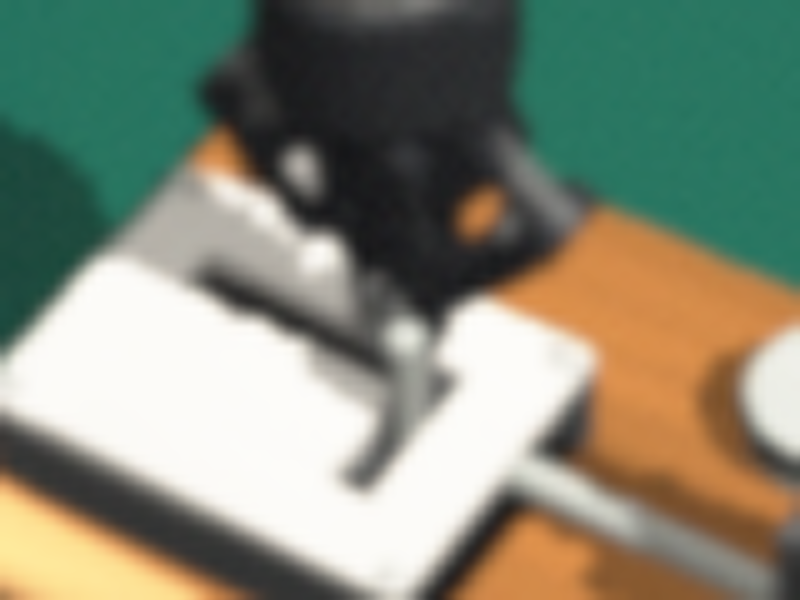

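Call:
jog_arm(
  rows=[
    [[3, 0, 0, 0], [0, 4, 0, 0], [-6, 0, 0, 0], [-6, 0, 0, 0], [-6, 0, 0, 0], [-4, 0, 0, 0], [0, 0, 0, 0], [0, 0, 0, 0]],
  ],
)

```text
clock: 12.5
tcp_pos: [0.5555, -0.0875, 0.0865]
eef_rot: [-0.302, 3.125, -0.001]
force: [0.2, 0.2, -0.4]
width: 0.0
```

```bash
python3 -c "
from h import *;q=state()
s=snap('scene');cv2.imwrite('pics/s12.png',cv2.resize(s['img'][170:230,255:335],(800,600),interpolation=cv2.INTER_CUBIC))
"
```

```text
t 12.5 jig mm [ 75.  -23.4] z 86.5 ytool deg 101.03 Fjig [ 0.17 -0.25] -0.4 w 0.0 ztool [ 0.002 -0.    -1.   ]
```

View pics/s12.png

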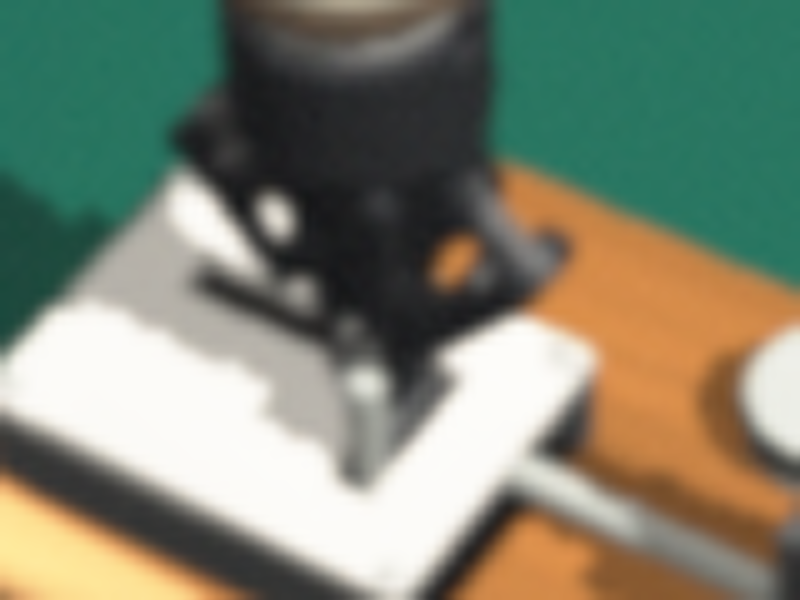

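Near the end; creep until the end wall shows in the force.

Call:
jog_arm(
  rows=[
    [[-1, 0, 0, 0], [-1, 0, 0, 0], [-1, 0, 0, 0], [0, 0, 0, 0], [0, 0, 0, 0], [0, 0, 0, 0], [0, 0, 0, 0], [0, 0, 0, 0]],
  ],
)

```text
clock: 13.35
tcp_pos: [0.5572, -0.0868, 0.0862]
eef_rot: [0.302, -3.127, 0.0]
force: [-2.3, -2.9, 1.3]
width: -0.0001
```

```bash
python3 -c "
from h import *;q=state()"
```

```text
t 13.35 jig mm [ 75.3 -25.2] z 86.2 ytool deg 101.02 Fjig [-2.44  2.83] 1.35 w -0.0001 ztool [-0. -0. -1.]
```

Call:
jog_arm(
  rows=[
    [[-1, 0, 0, 0], [-1, 0, 0, 0], [0, 0, 0, 0], [0, 0, 0, 0], [0, 0, 0, 0], [0, 0, 0, 0], [0, 0, 0, 0], [0, 0, 0, 0]],
  ],
)

```text
clock: 14.15
tcp_pos: [0.5593, -0.0859, 0.0862]
eef_rot: [-0.302, 3.127, 0.0]
force: [-2.2, -2.0, -1.8]
width: -0.0002
```

```bash
python3 -c "
from h import *;q=state()
s=snap('scene');cv2.imwrite('pics/s13.png',cv2.resize(s['img'][170:230,255:335],(800,600),interpolation=cv2.INTER_CUBIC))
"
```

```text
t 14.15 jig mm [ 75.8 -27.5] z 86.2 ytool deg 101.05 Fjig [-1.55  2.53] -1.8 w -0.0002 ztool [-0.  0. -1.]
```

View pics/s13.png

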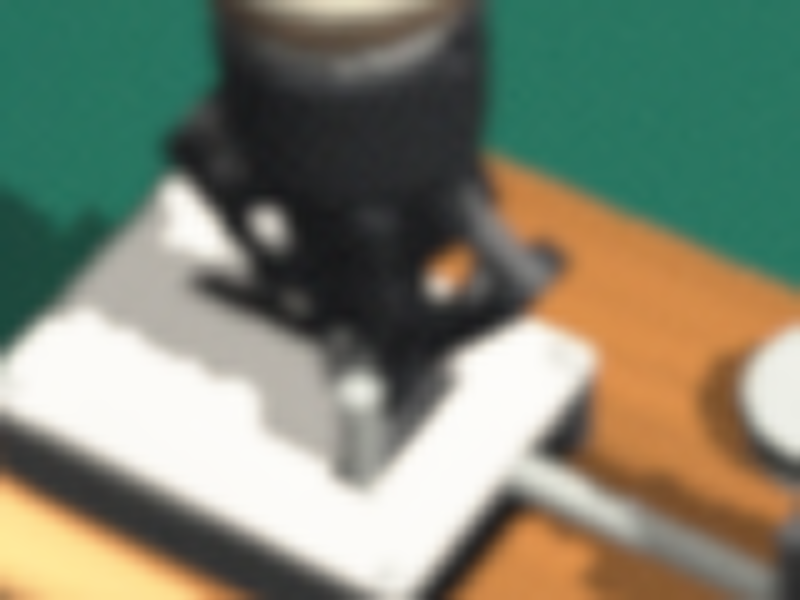

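Call:
jog_arm(
  rows=[
    [[-1, 0, 0, 0], [-1, 0, 0, 0], [0, 0, 0, 0], [0, 0, 0, 0], [0, 0, 0, 0], [0, 0, 0, 0], [0, 0, 0, 0], [0, 0, 0, 0]],
  ],
)

```text
clock: 15.0
tcp_pos: [0.5598, -0.0858, 0.0861]
eef_rot: [0.302, -3.124, -0.0]
force: [-5.7, -1.7, 3.4]
width: -0.0003
```

```bash
python3 -c "
from h import *;q=state()"
```

```text
t 15.0 jig mm [ 75.8 -28. ] z 86.1 ytool deg 101.03 Fjig [-0.52  5.95] 3.36 w -0.0003 ztool [-0.003  0.    -1.   ]
```

Call:
jog_arm(
  rows=[
    [[-1.5, 0, 0, 0], [0, 0, 0, 0], [0, 0, 0, 0], [0, 0, 0, 0], [5, 0, 0, 0], [10, 0, 0, 0], [10, 0, 0, 0], [0, 0, -10, 0]],
  ],
)

```text
clock: 15.8
tcp_pos: [0.5355, -0.0904, 0.0954]
eef_rot: [0.301, -3.123, -0.001]
force: [0.0, -0.0, -0.9]
width: -0.0
```

Call:
jog_arm(
  rows=[
    [[0, 0, -40, 0], [0, 0, -40, 0], [0, 0, -40, 0], [40, 0, -20, 0], [40, 0, 0, 0], [20, -40, 0, 0], [0, -40, 0, 0], [0, -40, 0, 0]],
  ],
)

```text
clock: 16.6
tcp_pos: [0.4632, -0.2285, 0.2381]
eef_rot: [-0.303, 3.124, -0.002]
force: [0.3, -0.1, 0.6]
width: -0.0003
```

Call:
jog_arm(
  rows=[
    [[0, -40, 0, 0], [0, -40, 0, 0], [0, -40, 0, 0], [0, -40, 0, 0], [0, 0, 0, 0], [0, 0, 0, 0], [0, 0, 0, 0], [0, 0, 0, 0]],
  ],
)

```text
clock: 17.4
tcp_pos: [0.4942, -0.3825, 0.2367]
eef_rot: [-0.306, 3.126, 0.001]
force: [-0.7, -0.4, -0.2]
width: -0.0003
```

```bash
python3 - <<'E'
from h import *
state()
for n in ("top","scene"):
    s=snap(n);print(n)
    u=proj(s,[*(RJ@[.081,-.044]+T0),.08]);x0,y0=int(u[0]),int(u[1]);pts=[]
    for y in range(y0-14,y0+15):
        for x in range(x0-14,x0+15):
            if s["range_z"][y,x]>0:
                w=world(s,(x,y))
                if w[2]>.085 and w[2]<.11: pts.append([*(RJ.T@(w[:2]-T0)*1e3),w[2]*1e3])
    print(len(pts),np.mean(pts,0) if pts else "")
    cv2.imwrite(f"pics/f_{n}.png",cv2.resize(s["img"][y0-60:y0+60,x0-80:x0+80],(800,600),interpolation=cv2.INTER_CUBIC))
E
```

```text
t 17.4 jig mm [-202.9   93. ] z 236.7 ytool deg 101.17 Fjig [-0.24  0.75] -0.18 w -0.0003 ztool [ 0.001  0.001 -1.   ]
top
21 [ 82.83392173 -42.4302831   89.25411073]
scene
16 [ 81.8845267  -44.61810715  92.94401926]
```

View pics/f_top.png

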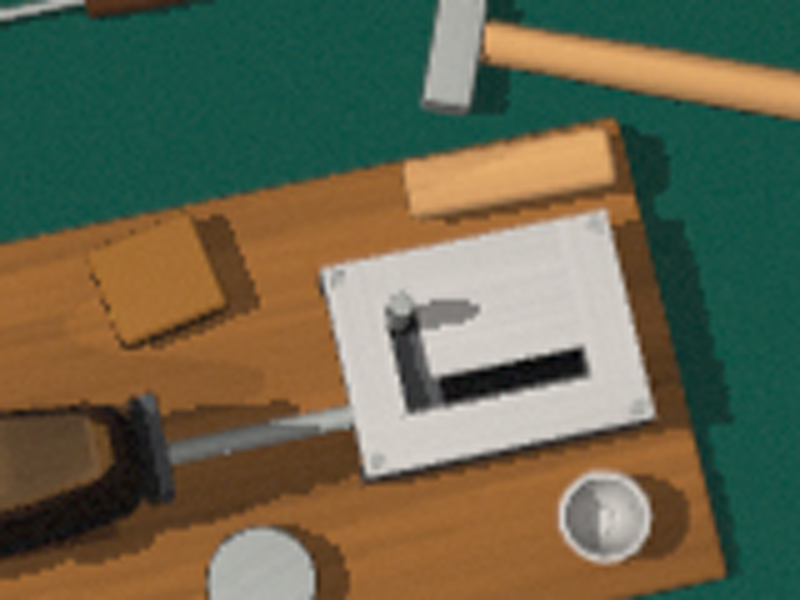

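View pics/f_scene.png

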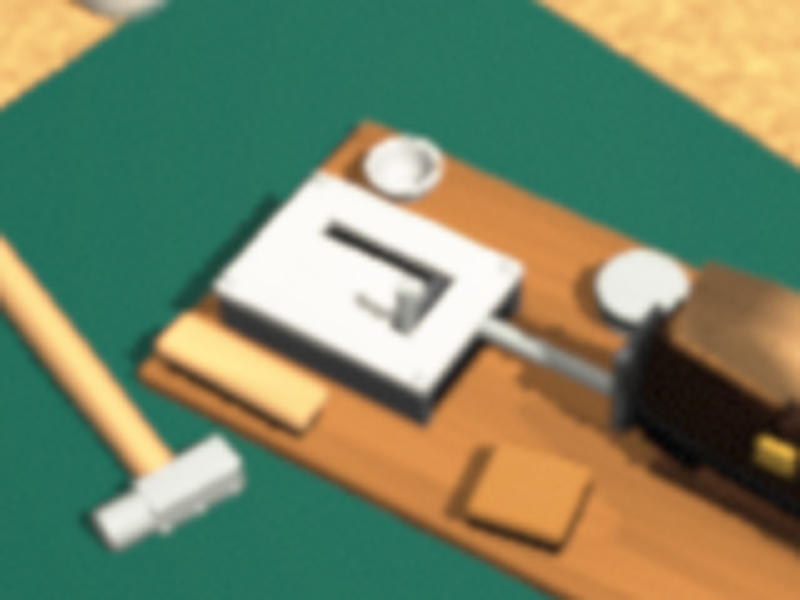

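The top view shows the pin at (400,310), at the closed end of the short leg. The jaw pad at (155,450) bears on the heel, the bystanders are where they were, and the hand is clear.

```bash
python3 -c "
from h import *
print(r.hand_in())"
```

```text
the job is handed in; nothing more can be done
None
```

The shoe is clamped and latched, and I handed the job in with the clock at about 17.5 s of the 32 s allowed. The hand-in reports no verdict.

- **Long leg:** With the fingers shut, I pushed the pin from behind. It started about 20 mm along the slot, and I took it to the corner, where the hand stopped advancing at about 5.5 N.
- **Short leg:** I moved the hand around to the other side of the pin and pushed it sideways until it stopped at about 6 N. I then lifted the hand away.
- **Pin position:** The last depth readings put the pin at jig (83, -42) mm from the top camera and (82, -45) mm from the scene camera. The target end is (80, -42) mm, or up to 82 mm along the long leg, where the end wall stops it.
- **Other checks:** In the final pictures the jaw pad is against the heel. The tin, lifts, cup, brush and hammer are where they were; I did not look again at the awl, jar or loose shoe, but the hand went nowhere low near them. The hand is clear with no contact force.
- **Disagreement:** The cameras disagreed by 3–4 mm on the jig's sideways position. I relied on the contact forces at the slot ends and on the pictures instead.

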